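# Snap the thread cap onto the brick mould's bare hold-down stud

### The job

One hold-down stud of the brick mould has lost its orange snap cap. Lift the loose plywood lid off the cap box and lay it flat on the table clear of the box, take out the cap, set it over the bare stud and press it straight down until it clicks, then keep pressing so that it sits fully home on its base. The job finishes with the robot still holding the push, leaning firmly on the cap (at least 5 N); do not let go, and leave the other loose things (spanner, tamper, mug, brush, spare nut) where they are.

Things in the scene. Friction and masses are not known exactly. Their poses are not given: they have to be found in the camera images.
- mould: Two-cell wooden brick mould, fixed. White base board 290 (x) x 480 (y) x 12 mm; walls 250 x 285 mm, top at 82 mm. Beyond each end wall a lower sill, 80 mm wide, top at 47 mm. Four hold-down studs on the sills at x +-85, y +-187.5 mm: three wear fixed orange caps, one is bare; which one changes (never x +85, y -187.5). Origin: centre of the board's underside.
- stud_seat (a point): The bare hold-down stud, fixed, upright. Point: on its axis, on the top face of its black base ring (47 mm diameter, 6 mm thick, lying on the sill), where the cap's rim must land; z up. Above it: tapered black collar round the nut, 31 mm at its foot, to 12 mm; stud end 16 mm diameter, to 19 mm; six sprung tongues round the collar, bumps 39 mm over all, 7 mm up. 20 mm from the capped edge to the end wall.
- stud: The same bare stud; origin 6 mm below stud_seat. A cap set on it first rests on the tongues, rim 10 mm above the seat. Pushing squeezes them in (about 8 to 13 N); 4 to 5 mm above the seat the push drops away with a click; the cap then runs down to the rigid base ring and the force rises again. The tongues then hold it. Fingers may reach 5 mm below the seat.
- base_ring: The black base ring at the foot of the bare stud, 47 mm diameter, 6 mm thick, rigid; origin: centre of its underside, 6 mm below stud_seat. The cap must be pressed onto its top face.
- cap_center (a point): The loose orange snap cap: round, 48 mm diameter, 28 mm high, slightly domed top, open below (34 mm inside its rounded bead, 40 mm above that), 25 g. Point: on its axis, half-way up; z towards its top. It starts standing opening-down on the floor of the box under the lid, 10 to 45 mm to the box's -y side. When home, this point is 14 mm above stud_seat.
- cap: The same cap; origin: centre of its open rim, 14 mm below cap_center. It may be gripped by its sides (30 to 50 N) and pushed on so, or pushed on its top.
- cap_box: Open plywood box, fixed: 150 mm (x) x 190 mm (y) x 40 mm high, walls and floor 6 mm. Origin: centre of its underside; z up. It holds the cap and a spare nut. The table between the box and the robot is free for the lid.
- lid_handle (a point): Middle of the dark batten handle on the box's loose lid. Lid: plywood plate 158 (x) x 198 (y) x 6 mm, 160 g, resting on the box's rim, not fastened. Batten 20 mm wide (x), 90 mm long (y), 24 mm high on the plate; point half-way up it, 18 mm above the plate's underside; z up. Lying on the table on its cleats, this point is 26 mm up.
- lid: The same lid; origin: middle of the plate's underside, 18 mm below lid_handle. Two cleats 8 mm deep below the plate sit inside the box's walls with 4 mm play.
- tamper: Bystander: wooden hand tamper with a ball knob, 70 x 60 mm, 72 mm high, standing on the table to the left of the box. Origin: middle of its underside.
- spanner: Bystander: steel spanner 200 mm long, lying on the filled cell of the mould. Origin: underside.
- mug: Bystander: blue mug, 80 mm across, 90 mm high, on the table to the left of the box, further back. Origin: middle of its underside.
- brush: Bystander: brush, 190 mm long, on the table behind the box and the mould. Origin: underside.
- spare_nut: Bystander: loose steel hex nut, 28 mm over the corners, 13 mm high, lying in the cap box on its +y side. Origin: middle of its underside.

How it is judged:
On the way, in this order (a step that is already met when the one before it is completed fails the run):
1. the lid is off the box, lying flat on the table and let go (height (world z) of lid_handle below 0.034 m and angle between lid_handle's own z axis and vertical below 0.08 rad and horizontal distance between lid_handle and cap_box above 0.14 m and linear speed of lid below 0.02 m/s and contact force between the fingers and lid below 0.05 N), for 0.2 s.
2. the cap is lifted clear out of the box (height (world z) of cap_center above 0.07 m), for 0.1 s.
3. the cap has clicked over the stud's tongues and sits home on the base ring (z of cap_center in the frame of stud_seat between 0.011 and 0.0165 m and horizontal distance between cap_center and stud_seat below 0.004 m and angle between cap_center's own z axis and vertical below 0.08 rad), for 0.2 s.
At the end, for the whole second after the job is handed in: The cap is home on the base ring (rim within 2.5 mm, axis within 4 mm, tilt under 0.08 rad) and the fingers still press it onto the ring with over 4 N through the last second; the lid lies flat on the table, let go, over 140 mm from the box's middle (all of step 1 and all of step 3 and contact force between cap and base_ring above 4 N and contact force between the fingers and cap above 3 N); the arm keeps its last pose, push and grip.
It fails at once if the tamper, spanner, mug, brush or spare nut is pushed more than 40 mm from its place (distance of any of tamper, spanner, mug, brush, spare_nut from where it was at the start of the episode above 0.04 m).
It also fails if it takes over 48 s, if anything falls off the work surface, if the arm or the gripper's body presses on something with over 40 N, if the wrist force passes 120 N, or if a joint passes its speed limit or range.

### The arm

A 6-joint arm with a two-finger parallel gripper is mounted at the origin on the work surface. World frame = base frame: x ahead of the robot, y to its left, z up, the work surface at z = 0. Lengths are in m, angles in rad, forces in N, time in s.
With the tool pointing down it reaches from about 0.35 to 0.975 m from the base axis. Payload 4.9 kg.
Tool frame: the origin (TCP) lies midway between the tips of the shut fingers; the grasp point (between the pads) lies ctrl.grip_depth behind it (ctrl.grip_depth is the distance from the TCP to the grasp point, in m); z points along the fingers, y is the line along which they close (so a half turn about z gives the same grasp; the last joint's range is limited). The gripper opens to 85 mm and grips with 20 to 120 N. Pads are 22 mm wide; open, the fingers measure 114 mm over their backs; the gripper's body (76 mm by 85 mm) begins 54 mm behind the grasp point. The pads swing forward as they close: fully open they stand 13 mm farther back than shut.
Start: joints at [-1.312, 0.053, 1.613, -0, 1.476, -0.119], TCP at [0.231, -0.581, 0.231] pointing down, gripper open.
Joint ranges: [-3.01, 3.01], [-1.01, 2.22], [0.06, 2.58], [-1.02, 4.17], [0.09, 2.62], [-3.14, 3.14]. Speed limits (rad/s): [2.57, 2.57, 3.14, 3.14, 3.14, 3.14].

### API

Orientations are given as a rotation vector (axis times angle).
In Python, from rig import ctrl, optics, job_done gives the robot as it stands. The module is installed in compiled form; this text tells all that it offers.
- The arm moves only by the shell command python3 -m handwheel 'ROWS' [FORCE]. ROWS is JSON, a list of rows, each an object of numbers: "x", "y", "z": the shift along the tool's x, y, z as a fraction of full scale; "wx", "wy", "wz": the turn, a rotation vector about the tool's x, y, z as a fraction of full scale; "grip": the closure, from -1 (fully open) to 1 (shut), so that 0 is half open. In form: [{"x": .., "y": .., "z": .., "wx": .., "wy": .., "wz": .., "grip": ..}, ...]. A call has exactly 10 rows; each row shifts and turns the commanded pose from where the row before left it, along the tool's axes as they then stand; what a row does not reach is not made up. Full scale, the value 1, is 0.12 m for a shift and pi rad for a turn. A row lasts 1/10 s, in which the tool goes at most 50 mm and 8.59 degrees, less where a joint would pass 70% of its speed; a pose out of reach is approached as far as the arm can. A call with a number of a shift or a turn outside -1 to 1 is refused whole. A call with a gripper value outside its range is refused whole. The fingers move at their own pace and stop on an object; FORCE is the grip in N (left out, the last holds). Time passes only in rows, so rows that do not move let the fingers close, or fill a call up. It gives the time, the measured TCP pose, the force, the opening and the grip force at its end, in the units of the state.
- ctrl.read_state(): the state, without advancing time (a new reading comes with each control period).
- optics.grab_frame(name): name is "scene" or "top"; returns a dict with "image" (480x640x3 uint8, blue, green, red), "range_z" (480x640 float32, m along the optical axis (not along the pixel's ray), 0 where there is no reading), "fx", "fy", "cx", "cy" (pixels), "rvec" (rotation vector, rad) and "tvec" (3), from world to camera coordinates, as OpenCV has them. Camera axes: x right, y down, z forward; pixel columns grow to the right and rows downward; lengths in m; the calibration is good to about 2 mm. A picture is of the moment at which its call begins.
- job_done(): hands the job in; it is judged then, once.
The state is a dict: "time": time; "q": joint angles; "joint_vel": joint speeds; "effort": joint torques, N m; "tcp_pos": TCP position; "tool_rot": TCP orientation; "wrist_force": force on the tool from outside, world axes, zero at the start; "ft_torque": the same for the moment, N m; "grip_width": opening from 0.0 (shut) to 1.0 (fully open); "gripper_force": force on a finger pad.
Only numpy, scipy, OpenCV 4.12 (cv2) and the standard library are available. Lean on these libraries where they do the work, as an engineer would, in place of code of your own. Each camera call takes 0.05 s, during which the arm holds its last target. There are 200 camera calls.

## Working session

There is one attempt and no reset: what is moved stays moved. The work goes in short steps, Python scripts to look and compute and a shell command to move; the robot and the scene stay as the last step left them, time stands still between calls to the robot, and variables do not carry over. Pictures are saved under pics/ and viewed, at most 10 in all, crops included, and the job is handed in when it is done.

```bash
mkdir -p pics; cat > h.py <<'E'
import numpy as np, cv2
from rig import ctrl, optics, job_done
def grab(n):
    f=optics.grab_frame(n); R=cv2.Rodrigues(np.array(f["rvec"],float))[0]; t=np.array(f["tvec"],float).ravel()
    v,u=np.mgrid[0:480,0:640]; z=f["range_z"]
    c=np.stack([(u-f["cx"])/f["fx"]*z,(v-f["cy"])/f["fy"]*z,z],-1)
    W=(c-t)@R; W[z==0]=np.nan
    return f["image"],W,f
E
python3 - <<'E'
from h import *
s=ctrl.read_state(); print(s, ctrl.grip_depth)
for n in("scene","top"):
    im,W,f=grab(n); cv2.imwrite(f"pics/{n}0.png",im); np.savez(f"{n}0.npz",im=im,W=W)
    print(n,-cv2.Rodrigues(np.array(f["rvec"],float))[0].T@np.ravel(f["tvec"]),f["fx"])
E
```

```text
{'time': 0.0, 'q': array([-1.31198755e+00,  5.33894781e-02,  1.61430361e+00,  2.85946334e-05,
        1.47599660e+00, -1.19006743e-01]), 'joint_vel': array([ 0.00190368,  0.00166852,  0.0010884 , -0.00176836, -0.00292025,
       -0.00048765]), 'effort': array([ 1.53583380e-03, -3.93687057e+01, -3.70173633e+01,  3.48802007e-05,
        7.18845418e-03, -8.95873029e-06]), 'tcp_pos': array([ 0.23039952, -0.58030984,  0.23003706]), 'tool_rot': array([-3.08364764e+00, -5.89550321e-01,  1.85343162e-04]), 'wrist_force': array([-0.28871026, -0.48934837,  0.00495604]), 'ft_torque': array([-0.01462607, -0.01033627, -0.01062253]), 'gripper_force': 0.0, 'grip_width': 1.004297354994372} 0.0187
scene [1.452976   0.80462079 0.76111987] 529.0934128885837
top [0.53395635 0.05182422 1.23518302] 563.163976359755
```

View pics/top0.png

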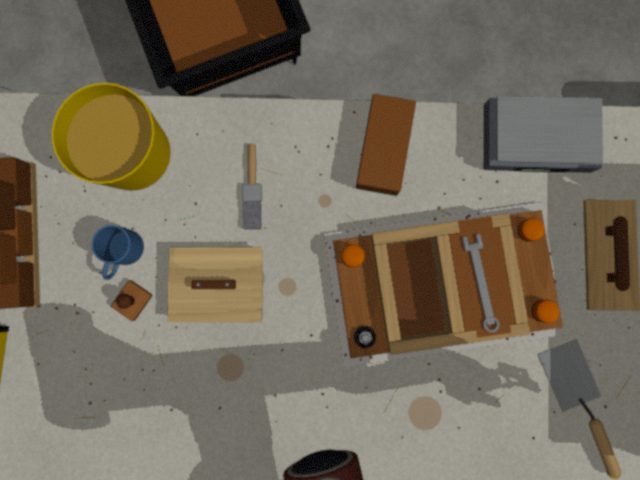

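View pics/scene0.png

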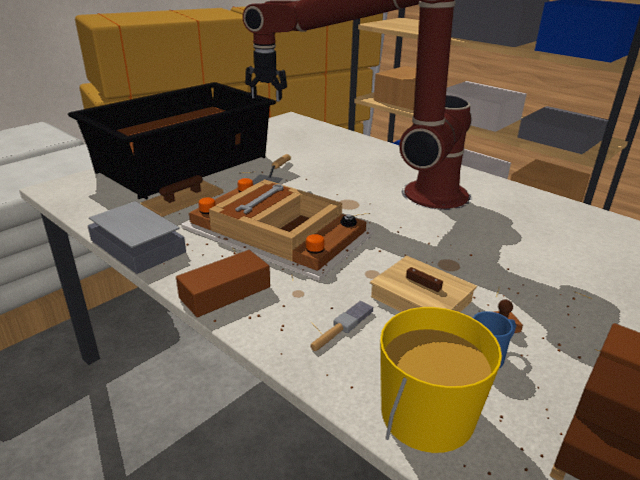

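The top view has x pointing up and y pointing left. The lid batten is at about (213,284), the bare stud at (366,337), and the three capped studs at (353,256), (532,230) and (546,312). The tamper is at (130,300). The scene view agrees with this.

```bash
python3 - <<'E'
import numpy as np,cv2
for n in("top","scene"):
    d=np.load(n+"0.npz");im,W=d["im"],d["W"];hsv=cv2.cvtColor(im,cv2.COLOR_BGR2HSV)
    x,y,z=np.moveaxis(W,-1,0)
    def st(name,m):
        P=W[m]; 
        if len(P)<5: print(name,len(P));return
        r=cv2.minAreaRect((P[:,:2]*1000).astype(np.float32)); print(n,name,len(P),"mean",P.mean(0).round(4),"rect c",np.round(r[0],1),np.round(r[1],1),round(r[2],1),"zmax",P[:,2].max().round(4))
    box=(abs(x-.51)<.16)&(abs(y-.3)<.16)
    st("batten",box&(z>.058)&(z<.09)&(hsv[...,2]<130)&(y>.15)&(abs(y-.27)<.08))
    st("lidplate",(z>.038)&(z<.052)&(abs(x-.53)<.13)&(abs(y-.27)<.125))
    o=(hsv[...,0]<14)&(hsv[...,1]>220)&(hsv[...,2]>150)&(z>.065)&(z<.10)&(x<.75)&(y<.1)
    k,l,s,c=cv2.connectedComponentsWithStats(o.astype(np.uint8))
    for i in range(1,k):
        if s[i,4]>40: st("cap%s"%c[i].round(),l==i)
    if n=="top":
        v,u=np.mgrid[0:480,0:640]
        near=(np.hypot(u-366,v-337)<16)
        st("stud dark",near&(hsv[...,2]<70)&(z>.045)&(z<.085)); st("studtop",near&(z>.066)&(z<.08))
        st("sill",(np.hypot(u-366,v-337)<25)&(np.hypot(u-366,v-337)>17)&(z>.04)&(z<.052))
        st("tamper",(np.hypot(u-130,v-300)<25)&(z>.01))
        st("table",(abs(u-270)<30)&(abs(v-420)<30))
E
```

```text
top batten 434 mean [0.532  0.2937 0.0696] rect c [532.  294.8] [18.6 90.2] 1.5 zmax 0.0771
top lidplate 6548 mean [0.5309 0.294  0.0461] rect c [531.8 295.9] [158.3 199.6] 2.0 zmax 0.052
top stud dark 312 mean [ 0.4322 -0.0218  0.0569] rect c [430.8 -22.4] [48.  46.3] 1.2 zmax 0.0709
top studtop 112 mean [ 0.4319 -0.0226  0.0697] rect c [431.8 -21.8] [31.3 28.6] 51.2 zmax 0.0777
top sill 680 mean [ 0.4399 -0.0264  0.0468] rect c [437.5 -26.8] [89.7 82.9] 9.6 zmax 0.0519
top tamper 958 mean [0.493  0.4761 0.0307] rect c [490.3 477.4] [69.4 70.7] 56.7 zmax 0.0759
top table 3481 mean [nan nan nan] rect c [245.9 172.7] [123.2 124. ] 2.4 zmax nan
scene batten 328 mean [0.536  0.3004 0.068 ] rect c [533.7 298.4] [24.9 87.2] 0.6 zmax 0.0761
scene lidplate 2799 mean [0.5375 0.2986 0.0473] rect c [532.3 295.1] [163.6 200.1] 1.3 zmax 0.052
scene cap[244. 182.] 73 mean [ 0.5021 -0.3826  0.0795] rect c [ 499.4 -386.4] [37.8 34.7] 23.6 zmax 0.0849
scene cap[206. 202.] 98 mean [ 0.6678 -0.355   0.0796] rect c [ 665.6 -359.4] [38.9 41.9] 0.6 zmax 0.0854
scene cap[315. 239.] 137 mean [0.6028 0.0125 0.0803] rect c [600.    9.3] [40.6 44.1] 77.2 zmax 0.0867
```

```bash
cat >> h.py <<'E'
from scipy.spatial.transform import Rotation as Ro
def plan(target,yaw_y=None):
    """print shift to target (world) in tool fractions; yaw_y: wanted heading (deg) of tool y axis"""
    s=ctrl.read_state(); R=Ro.from_rotvec(s["tool_rot"]); d=np.array(target)-s["tcp_pos"]
    M=R.as_matrix(); print("t",s["time"],"tcp",s["tcp_pos"].round(4),"F",s["wrist_force"].round(2),"w",round(s["grip_width"],3),"gf",s["gripper_force"])
    print("d",d.round(4),"total frac xyz",(R.inv().apply(d)/.12).round(4),"yaw y",np.degrees(np.arctan2(M[1,1],M[0,1])).round(2),"tilt",np.degrees(np.arccos(-M[2,2])).round(2))
E
python3 -m handwheel '[{"wz":-0.0389,"grip":-1},{"wz":-0.0389,"grip":-1},{"wz":-0.0389,"grip":-1},{"wz":-0.0389,"grip":-1},{"wz":-0.0389,"grip":-1},{"wz":-0.0389,"grip":-1},{"wz":-0.0389,"grip":-1},{"wz":-0.0389,"grip":-1},{"wz":-0.0389,"grip":-1},{"wz":-0.0389,"grip":-1}]' 40
python3 -c "
from h import *
plan([.532,.295,.15])"
```

```text
t 0.1 tcp [ 0.2304 -0.5804  0.2302] F [ 0.38 -0.31  0.28] w 1.0 gf 0.0
d [ 0.3016  0.8754 -0.0802] total frac xyz [ 5.0268 -5.8519  0.6803] yaw y -68.35 tilt 0.11schema error: expected keys x, y, z, wx, wy, wz, grip
```

```bash

python3 -m handwheel '[{"x":0,"y":0,"z":0,"wx":0,"wy":0,"wz":-0.039,"grip":-1},{"x":0,"y":0,"z":0,"wx":0,"wy":0,"wz":-0.039,"grip":-1},{"x":0,"y":0,"z":0,"wx":0,"wy":0,"wz":-0.039,"grip":-1},{"x":0,"y":0,"z":0,"wx":0,"wy":0,"wz":-0.039,"grip":-1},{"x":0,"y":0,"z":0,"wx":0,"wy":0,"wz":-0.039,"grip":-1},{"x":0,"y":0,"z":0,"wx":0,"wy":0,"wz":-0.039,"grip":-1},{"x":0,"y":0,"z":0,"wx":0,"wy":0,"wz":-0.039,"grip":-1},{"x":0,"y":0,"z":0,"wx":0,"wy":0,"wz":-0.039,"grip":-1},{"x":0,"y":0,"z":0,"wx":0,"wy":0,"wz":-0.039,"grip":-1},{"x":0,"y":0,"z":0,"wx":0,"wy":0,"wz":-0.039,"grip":-1}]' 40
python3 -c "
from h import *
plan([.532,.295,.15])"
```

```text
time: 1.1
tcp_pos: [0.2304, -0.5805, 0.2305]
tool_rot: [-2.179, -2.262, -0.001]
wrist_force: [-0.1, 0.2, -0.5]
grip_width: 1.004
gripper_force: 0.0
t 1.1 tcp [ 0.2304 -0.5805  0.2305] F [-0.07  0.16 -0.54] w 1.004 gf 0.0
d [ 0.3016  0.8755 -0.0805] total frac xyz [7.1966 2.7834 0.6793] yaw y 2.14 tilt 0.07
```

```bash

python3 -m handwheel '[{"x":0.36,"y":0.139,"z":0,"wx":0,"wy":0,"wz":0,"grip":-1},{"x":0.36,"y":0.139,"z":0,"wx":0,"wy":0,"wz":0,"grip":-1},{"x":0.36,"y":0.139,"z":0,"wx":0,"wy":0,"wz":0,"grip":-1},{"x":0.36,"y":0.139,"z":0,"wx":0,"wy":0,"wz":0,"grip":-1},{"x":0.36,"y":0.139,"z":0,"wx":0,"wy":0,"wz":0,"grip":-1},{"x":0.36,"y":0.139,"z":0,"wx":0,"wy":0,"wz":0,"grip":-1},{"x":0.36,"y":0.139,"z":0,"wx":0,"wy":0,"wz":0,"grip":-1},{"x":0.36,"y":0.139,"z":0,"wx":0,"wy":0,"wz":0,"grip":-1},{"x":0.36,"y":0.139,"z":0,"wx":0,"wy":0,"wz":0,"grip":-1},{"x":0.36,"y":0.139,"z":0,"wx":0,"wy":0,"wz":0,"grip":-1}]'
python3 -m handwheel '[{"x":0.36,"y":0.139,"z":0,"wx":0,"wy":0,"wz":0,"grip":-1},{"x":0.36,"y":0.139,"z":0,"wx":0,"wy":0,"wz":0,"grip":-1},{"x":0.36,"y":0.139,"z":0,"wx":0,"wy":0,"wz":0,"grip":-1},{"x":0.36,"y":0.139,"z":0,"wx":0,"wy":0,"wz":0,"grip":-1},{"x":0.36,"y":0.139,"z":0,"wx":0,"wy":0,"wz":0,"grip":-1},{"x":0.36,"y":0.139,"z":0,"wx":0,"wy":0,"wz":0,"grip":-1},{"x":0.36,"y":0.139,"z":0,"wx":0,"wy":0,"wz":0,"grip":-1},{"x":0.36,"y":0.139,"z":0,"wx":0,"wy":0,"wz":0,"grip":-1},{"x":0.36,"y":0.139,"z":0,"wx":0,"wy":0,"wz":0,"grip":-1},{"x":0.36,"y":0.139,"z":0,"wx":0,"wy":0,"wz":0,"grip":-1}]'
python3 -c "
from h import *
plan([.532,.295,.05])"
```

```text
time: 2.1
tcp_pos: [0.3833, -0.1419, 0.231]
tool_rot: [2.186, 2.256, 0.0]
wrist_force: [-0.4, -0.5, -0.3]
grip_width: 0.996
gripper_force: 0.0
time: 3.1
tcp_pos: [0.5361, 0.2953, 0.2306]
tool_rot: [-2.185, -2.257, 0.001]
wrist_force: [0.6, 0.3, 1.1]
grip_width: 1.001
gripper_force: 0.0
t 3.1 tcp [0.5361 0.2953 0.2306] F [0.57 0.26 1.14] w 1.001 gf 0.0
d [-0.0041 -0.0003 -0.1806] total frac xyz [-9.000e-04 -3.340e-02  1.505e+00] yaw y 1.87 tilt 0.05
```

```bash

python3 -m handwheel '[{"x":0,"y":-0.033,"z":0.2,"wx":0,"wy":0,"wz":0,"grip":-1},{"x":0,"y":0,"z":0.3,"wx":0,"wy":0,"wz":0,"grip":-1},{"x":0,"y":0,"z":0.3,"wx":0,"wy":0,"wz":0,"grip":-1},{"x":0,"y":0,"z":0.3,"wx":0,"wy":0,"wz":0,"grip":-1},{"x":0,"y":0,"z":0.2,"wx":0,"wy":0,"wz":0,"grip":-1},{"x":0,"y":0,"z":0.1,"wx":0,"wy":0,"wz":0,"grip":-1},{"x":0,"y":0,"z":0.1,"wx":0,"wy":0,"wz":0,"grip":-1},{"x":0,"y":0,"z":0,"wx":0,"wy":0,"wz":0,"grip":0.2},{"x":0,"y":0,"z":0,"wx":0,"wy":0,"wz":0,"grip":1},{"x":0,"y":0,"z":0,"wx":0,"wy":0,"wz":0,"grip":1}]' 40
python3 -m handwheel '[{"x":0,"y":0,"z":0,"wx":0,"wy":0,"wz":0,"grip":1},{"x":0,"y":0,"z":0,"wx":0,"wy":0,"wz":0,"grip":1},{"x":0,"y":0,"z":0,"wx":0,"wy":0,"wz":0,"grip":1},{"x":0,"y":0,"z":0,"wx":0,"wy":0,"wz":0,"grip":1},{"x":0,"y":0,"z":0,"wx":0,"wy":0,"wz":0,"grip":1},{"x":0,"y":0,"z":-0.05,"wx":0,"wy":0,"wz":0,"grip":1},{"x":0,"y":0,"z":-0.1,"wx":0,"wy":0,"wz":0,"grip":1},{"x":0,"y":0,"z":-0.1,"wx":0,"wy":0,"wz":0,"grip":1},{"x":0,"y":0,"z":-0.1,"wx":0,"wy":0,"wz":0,"grip":1},{"x":0,"y":0,"z":-0.1,"wx":0,"wy":0,"wz":0,"grip":1}]' 40
python3 -c "
from h import *
plan([.342,.295,.05])"
```

```text
time: 4.1
tcp_pos: [0.5334, 0.2937, 0.0531]
tool_rot: [2.185, 2.256, 0.004]
wrist_force: [-0.3, -0.0, 0.0]
grip_width: 0.516
gripper_force: 0.0
time: 5.1
tcp_pos: [0.5323, 0.2933, 0.1067]
tool_rot: [2.185, 2.257, 0.001]
wrist_force: [0.3, -0.1, -2.0]
grip_width: 0.225
gripper_force: 39.6
t 5.1 tcp [0.5323 0.2933 0.1067] F [ 0.28 -0.1  -2.01] w 0.225 gf 39.60869014263153
d [-0.1903  0.0017 -0.0567] total frac xyz [ 0.0649 -1.5852  0.4714] yaw y 1.84 tilt 0.04
```

```bash

python3 -m handwheel '[{"x":0.01,"y":-0.25,"z":0,"wx":0,"wy":0,"wz":0,"grip":1},{"x":0.01,"y":-0.3,"z":0,"wx":0,"wy":0,"wz":0,"grip":1},{"x":0.01,"y":-0.3,"z":0,"wx":0,"wy":0,"wz":0,"grip":1},{"x":0.01,"y":-0.3,"z":0,"wx":0,"wy":0,"wz":0,"grip":1},{"x":0.01,"y":-0.3,"z":0,"wx":0,"wy":0,"wz":0,"grip":1},{"x":0.01,"y":-0.13,"z":0.05,"wx":0,"wy":0,"wz":0,"grip":1},{"x":0,"y":0,"z":0.2,"wx":0,"wy":0,"wz":0,"grip":1},{"x":0,"y":0,"z":0.2,"wx":0,"wy":0,"wz":0,"grip":1},{"x":0,"y":0,"z":0.14,"wx":0,"wy":0,"wz":0,"grip":1},{"x":0,"y":0,"z":0.05,"wx":0,"wy":0,"wz":0,"grip":1}]' 40
python3 -c "
from h import *
plan([.342,.295,.02])"
```

```text
time: 6.1
tcp_pos: [0.3413, 0.2937, 0.0273]
tool_rot: [-2.185, -2.257, 0.004]
wrist_force: [-0.2, -0.0, -1.4]
grip_width: 0.22
gripper_force: 39.8
t 6.1 tcp [0.3413 0.2937 0.0273] F [-0.18 -0.01 -1.41] w 0.22 gf 39.80835735797882
d [ 0.0007  0.0013 -0.0073] total frac xyz [0.0105 0.006  0.0612] yaw y 1.85 tilt 0.15
```

Next I'll ease the lid down until it touches, release it, and rise.

```bash

python3 -m handwheel '[{"x":0,"y":0,"z":0.02,"wx":0,"wy":0,"wz":0,"grip":1},{"x":0,"y":0,"z":0.015,"wx":0,"wy":0,"wz":0,"grip":1},{"x":0,"y":0,"z":0.015,"wx":0,"wy":0,"wz":0,"grip":1},{"x":0,"y":0,"z":0.005,"wx":0,"wy":0,"wz":0,"grip":1},{"x":0,"y":0,"z":0,"wx":0,"wy":0,"wz":0,"grip":1},{"x":0,"y":0,"z":0,"wx":0,"wy":0,"wz":0,"grip":0.4},{"x":0,"y":0,"z":0,"wx":0,"wy":0,"wz":0,"grip":-0.5},{"x":0,"y":0,"z":0,"wx":0,"wy":0,"wz":0,"grip":-1},{"x":0,"y":0,"z":0,"wx":0,"wy":0,"wz":0,"grip":-1},{"x":0,"y":0,"z":-0.05,"wx":0,"wy":0,"wz":0,"grip":-1}]' 40
python3 -m handwheel '[{"x":0,"y":0,"z":-0.2,"wx":0,"wy":0,"wz":0,"grip":-1},{"x":0,"y":0,"z":-0.3,"wx":0,"wy":0,"wz":0,"grip":-1},{"x":0,"y":0,"z":-0.3,"wx":0,"wy":0,"wz":0,"grip":-1},{"x":0,"y":0,"z":-0.3,"wx":0,"wy":0,"wz":0,"grip":-1},{"x":0,"y":0,"z":-0.1,"wx":0,"wy":0,"wz":0,"grip":-1},{"x":0,"y":0,"z":0,"wx":0,"wy":0,"wz":0,"grip":-1},{"x":0,"y":0,"z":0,"wx":0,"wy":0,"wz":0,"grip":-1},{"x":0,"y":0,"z":0,"wx":0,"wy":0,"wz":0,"grip":-1},{"x":0,"y":0,"z":0,"wx":0,"wy":0,"wz":0,"grip":-1},{"x":0,"y":0,"z":0,"wx":0,"wy":0,"wz":0,"grip":-1}]' 40
python3 - <<'E'
from h import *
for n in("top","scene"):
    im,W,f=grab(n); cv2.imwrite(f"pics/{n}1.png",im); np.savez(f"{n}1.npz",im=im,W=W)
E
```

```text
time: 7.1
tcp_pos: [0.3418, 0.294, 0.0274]
tool_rot: [-2.185, -2.257, 0.003]
wrist_force: [-0.7, -0.5, -0.6]
grip_width: 0.959
gripper_force: 0.0
time: 8.1
tcp_pos: [0.3418, 0.294, 0.1705]
tool_rot: [-2.185, -2.256, 0.004]
wrist_force: [-0.1, 0.0, 0.6]
grip_width: 0.998
gripper_force: 0.0
```

View pics/top1.png

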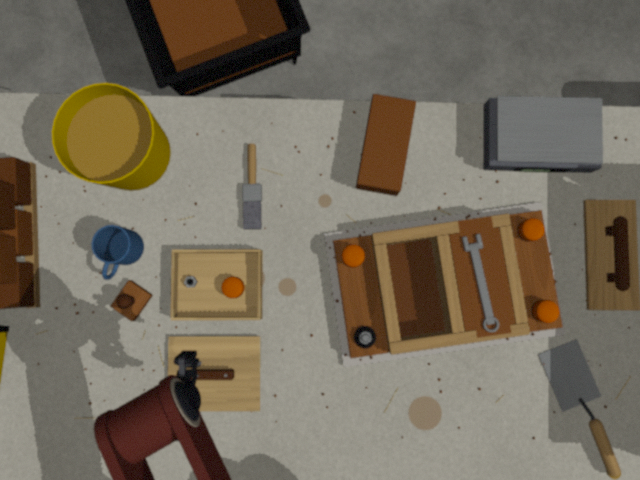

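The lid lies flat nearer the robot. The cap is in the box at (233,287) and the nut at (190,282).

```bash
python3 - <<'E'
from h import *
ims=[];Ws=[]
for k in range(4):
    im,W,f=grab("top"); ims.append(im.astype(float)); Ws.append(W)
im=np.mean(ims,0).astype(np.uint8); W=np.nanmedian(Ws,0); hsv=cv2.cvtColor(im,cv2.COLOR_BGR2HSV); z=W[...,2]
R=cv2.Rodrigues(np.array(f["rvec"],float))[0]; t=np.ravel(f["tvec"]); C=-R.T@t
def onplane(u,v,h):
    r=R.T@np.array([(u-f["cx"])/f["fx"],(v-f["cy"])/f["fy"],1]); return (C+r*(h-C[2])/r[2])
vv,uu=np.mgrid[0:480,0:640]
for (u,v),zb in {(233,287):.006,(353,256):.053,(532,230):.053,(546,312):.053}.items():
    o=(np.hypot(uu-u,vv-v)<22)&(hsv[...,0]<13)&(hsv[...,1]>200)&(hsv[...,2]>130)&(z>zb+.008)
    (cu,cv),r=cv2.minEnclosingCircle(np.argwhere(o)[:,::-1].astype(np.float32))
    M=o&(z>zb+.02); P=W[M]
    print((u,v),"px",o.sum(),(round(cu,1),round(cv,1),round(r,1)),"mid plane",onplane(cu,cv,zb+.02).round(4),"top pts mean",P.mean(0).round(4),"zmax",np.percentile(P[:,2],95).round(4))
d=(np.hypot(uu-366,vv-337)<18)&(hsv[...,2]<75)&(z>.0505); c,r=cv2.minEnclosingCircle(np.argwhere(d)[:,::-1].astype(np.float32)); print("ring",c,r,onplane(*c,.053).round(4), W[d].mean(0).round(4))
d2=(np.hypot(uu-366,vv-337)<14)&(z>.068);print("stud end",d2.sum(),W[d2].mean(0).round(4))
b=(abs(W[...,0]-.53)<.11)&(abs(W[...,1]-.295)<.125)&(z>.033)&(z<.047); r=cv2.minAreaRect((W[b][:,:2]*1000).astype(np.float32)); print("box",r)
l=(abs(W[...,0]-.34)<.085)&(abs(W[...,1]-.25)<.04); print("lid plate z",np.nanpercentile(z[l],[10,30,50,70,90]).round(4))
nut=(np.hypot(uu-190,vv-282)<9)&(z>.012)&(z<.03);print("nut",W[nut].mean(0))
E
```

```text
<stdin>:14: RuntimeWarning: Mean of empty slice.
  ret = um.true_divide(
Traceback (most recent call last):
IndexError: index -1 is out of bounds for axis 0 with size 0
```

```bash
python3 - <<'E'
from h import *
d=np.load("top1.npz"); im,W=d["im"],d["W"]; f=optics.grab_frame("top"); hsv=cv2.cvtColor(im,cv2.COLOR_BGR2HSV); z=W[...,2]
for u,v in((233,287),(353,256),(345,285)): print(hsv[v,u],W[v,u], "nan frac",np.isnan(z[v-8:v+8,u-8:u+8]).mean())
R=cv2.Rodrigues(np.array(f["rvec"],float))[0]; t=np.ravel(f["tvec"]); C=-R.T@t
def onplane(u,v,h):
    r=R.T@np.array([(u-f["cx"])/f["fx"],(v-f["cy"])/f["fy"],1]); return (C+r*(h-C[2])/r[2])
vv,uu=np.mgrid[0:480,0:640]
g=cv2.GaussianBlur(im,(3,3),0).astype(int)
for (u,v),zb in {(233,287):.006,(353,256):.053,(532,230):.053,(546,312):.053}.items():
    o=(np.hypot(uu-u,vv-v)<20)&(g[...,2]>150)&(g[...,2]-g[...,0]>130)&(g[...,0]<60)
    k,l,s,c=cv2.connectedComponentsWithStats(o.astype(np.uint8)); i=1+np.argmax(s[1:,4]); o=l==i
    (cu,cv),r=cv2.minEnclosingCircle(np.argwhere(o)[:,::-1].astype(np.float32))
    print((u,v),"px",o.sum(),"eq r",np.sqrt(o.sum()/np.pi).round(1),"cent",c[i].round(1),(round(cu,1),round(cv,1),round(r,1)),"->",onplane(*c[i],zb+.022).round(4),"depth pts",np.nanmean(W[o],0).round(4))
dk=(np.hypot(uu-366,vv-337)<18)&(hsv[...,2]<75)&(z>.0505); c,r=cv2.minEnclosingCircle(np.argwhere(dk)[:,::-1].astype(np.float32)); print("ring",c,r,onplane(*c,.053).round(4), W[dk].mean(0).round(4))
d2=(np.hypot(uu-366,vv-337)<14)&(z>.068);print("stud end",d2.sum(),W[d2].mean(0).round(4))
b=(abs(W[...,0]-.53)<.11)&(abs(W[...,1]-.295)<.125)&(z>.033)&(z<.047); r=cv2.minAreaRect((W[b][:,:2]*1000).astype(np.float32)); print("box",r)
l=(abs(W[...,0]-.34)<.085)&(abs(W[...,1]-.25)<.04); print("lid plate z",np.nanpercentile(z[l],[10,30,50,70,90]).round(4))
nut=(np.hypot(uu-190,vv-282)<9)&(z>.012)&(z<.03);print("nut",W[nut].mean(0))
big=lambda u,v,n=26:cv2.resize(im[v-n:v+n,u-n:u+n],(390,390),interpolation=cv2.INTER_CUBIC)
cv2.imwrite("pics/crops1.png",np.hstack([big(366,337),big(233,287)]))
E
```

```text
[ 15 253 161] [0.52776122 0.25837107 0.02875424] nan frac 0.00390625
[ 15 255 159] [0.59804013 0.00559182 0.08065461] nan frac 0.00390625
[ 14 175 115] [0.53843898 0.01973464 0.04991807] nan frac 0.00390625
(233, 287) px 216 eq r 8.3 cent [233.5 287.9] (233.8, 287.9, 8.5) -> [0.5258 0.2574 0.028 ] depth pts [0.5257 0.2565 0.0333]
(353, 256) px 219 eq r 8.3 cent [354.8 256.1] (354.8, 255.9, 8.5) -> [0.5983 0.0016 0.075 ] depth pts [0.598  0.0019 0.0807]
(532, 230) px 214 eq r 8.3 cent [535.5 230. ] (535.8, 229.9, 8.5) -> [ 0.6621 -0.3694  0.075 ] depth pts [ 0.6615 -0.3674  0.0806]
(546, 312) px 225 eq r 8.5 cent [550.1 312.1] (550.0, 311.8, 8.8) -> [ 0.4947 -0.3984  0.075 ] depth pts [ 0.4949 -0.3963  0.0804]
ring (364.0833435058594, 336.5) 12.17617130279541 [ 0.433  -0.0223  0.053 ] [ 0.4335 -0.0214  0.0581]
stud end 71 [ 0.4332 -0.0237  0.0713]
box ((531.3418579101562, 295.37677001953125), (148.62619018554688, 191.2630157470703), 1.4421107769012451)
lid plate z [0.0123 0.0162 0.4481 0.4813 0.4941]
nut [0.53622651 0.35384089 0.01918832]
```

View pics/crops1.png

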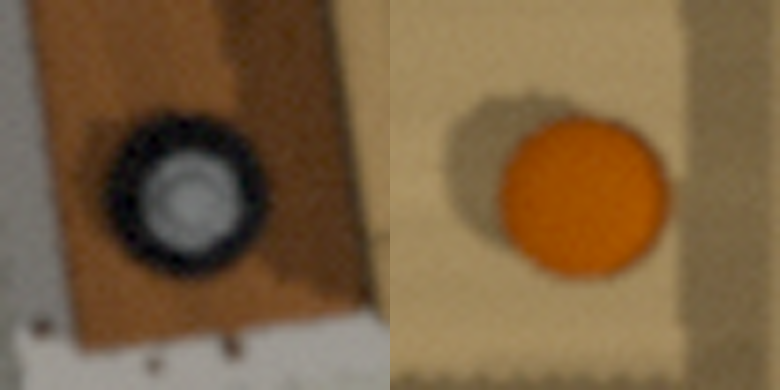

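The crops show the stud at about (364.4,336.8) and the cap at about (232.4,286.7). My orange mask lost the cap rims (r 8 px against 11.5 expected), so I'll refit with a saturation mask.

```bash
python3 - <<'E'
from h import *
d=np.load("top1.npz"); im,W=d["im"],d["W"]; f=optics.grab_frame("top"); im2=f["image"]; z=W[...,2]
hsv=cv2.cvtColor(cv2.GaussianBlur(cv2.addWeighted(im,.5,im2,.5,0),(3,3),0),cv2.COLOR_BGR2HSV)
R=cv2.Rodrigues(np.array(f["rvec"],float))[0]; t=np.ravel(f["tvec"]); C=-R.T@t
def onplane(u,v,h):
    r=R.T@np.array([(u-f["cx"])/f["fx"],(v-f["cy"])/f["fy"],1]); return (C+r*(h-C[2])/r[2])
vv,uu=np.mgrid[0:480,0:640]; P=[]
def fit(u,v,o,h,n):
    k,l,s,c=cv2.connectedComponentsWithStats(o.astype(np.uint8)); i=1+np.argmax(s[1:,4]); x,y,w,hh=s[i,:4]
    p=onplane(*c[i],h); print(n,"eq r",np.sqrt(s[i,4]/np.pi).round(1),"wh",w,hh,"cent",c[i].round(1),"->",p.round(4)); return p
for (u,v),zb in {(233,287):.006,(353,256):.053,(532,230):.053,(546,312):.053}.items():
    o=(np.hypot(uu-u,vv-v)<18)&(hsv[...,1]>215)&(hsv[...,2]>90)
    P.append(fit(u,v,o,zb+.020,"cap"))
o=(np.hypot(uu-365,vv-337)<16)&((hsv[...,2]<65)|(hsv[...,1]<90)); p=fit(365,337,o,.053,"ring")
o=(np.hypot(uu-365,vv-337)<9)&(hsv[...,2]>85); fit(365,337,o,.072,"stud end")
print("rectangle", (P[1]+P[3]-P[2]).round(4))
E
```

```text
cap eq r 10.3 wh 22 20 cent [232.4 286.9] -> [0.528  0.2602 0.026 ]
cap eq r 11.7 wh 23 22 cent [353.  255.3] -> [0.5999 0.0054 0.073 ]
cap eq r 11.2 wh 22 23 cent [532.5 229.1] -> [ 0.664  -0.3641  0.073 ]
cap eq r 11.4 wh 22 23 cent [547.2 311.2] -> [ 0.4963 -0.3934  0.073 ]
ring eq r 11.4 wh 24 22 cent [364.3 336.4] -> [ 0.4332 -0.0227  0.053 ]
stud end eq r 5.2 wh 10 12 cent [365.6 337.4] -> [ 0.4329 -0.0243  0.072 ]
rectangle [ 0.4322 -0.0239  0.073 ]
```

```bash
python3 -c "
from h import *
plan([.528,.260,.004])"
```

```text
t 8.5 tcp [0.3425 0.2944 0.172 ] F [-0.13  0.36 -0.44] w 1.0 gf 0.0
d [ 0.1855 -0.0344 -0.168 ] total frac xyz [-0.3363  1.536   1.3997] yaw y 1.85 tilt 0.01
```

```bash

python3 -m handwheel '[{"x":-0.056,"y":0.256,"z":0,"wx":0,"wy":0,"wz":0,"grip":-0.8},{"x":-0.056,"y":0.256,"z":0,"wx":0,"wy":0,"wz":0,"grip":-0.8},{"x":-0.056,"y":0.256,"z":0,"wx":0,"wy":0,"wz":0,"grip":-0.8},{"x":-0.056,"y":0.256,"z":0,"wx":0,"wy":0,"wz":0,"grip":-0.8},{"x":-0.056,"y":0.256,"z":0,"wx":0,"wy":0,"wz":0,"grip":-0.8},{"x":-0.056,"y":0.256,"z":0.1,"wx":0,"wy":0,"wz":0,"grip":-0.8},{"x":0,"y":0,"z":0.25,"wx":0,"wy":0,"wz":0,"grip":-0.8},{"x":0,"y":0,"z":0.3,"wx":0,"wy":0,"wz":0,"grip":-0.8},{"x":0,"y":0,"z":0.1,"wx":0,"wy":0,"wz":0,"grip":-0.8},{"x":0,"y":0,"z":0,"wx":0,"wy":0,"wz":0,"grip":-0.8}]' 40
python3 -c "
from h import *
plan([.528,.260,.004])"
```

```text
time: 9.5
tcp_pos: [0.5261, 0.2594, 0.0793]
tool_rot: [-2.184, -2.255, 0.007]
wrist_force: [-0.3, -0.6, 0.9]
grip_width: 0.901
gripper_force: 0.0
t 9.5 tcp [0.5261 0.2594 0.0793] F [-0.34 -0.59  0.91] w 0.901 gf 0.0
d [ 0.0019  0.0006 -0.0753] total frac xyz [0.0055 0.0193 0.6276] yaw y 1.85 tilt 0.31
```

```bash

python3 -m handwheel '[{"x":0.004,"y":0.012,"z":0.15,"wx":0,"wy":0,"wz":0,"grip":-0.8},{"x":0,"y":0,"z":0.15,"wx":0,"wy":0,"wz":0,"grip":-0.8},{"x":0,"y":0,"z":0.1,"wx":0,"wy":0,"wz":0,"grip":-0.8},{"x":0,"y":0,"z":0.1,"wx":0,"wy":0,"wz":0,"grip":-0.8},{"x":0,"y":0,"z":0.08,"wx":0,"wy":0,"wz":0,"grip":-0.8},{"x":0,"y":0,"z":0.03,"wx":0,"wy":0,"wz":0,"grip":-0.8},{"x":0,"y":0,"z":0,"wx":0,"wy":0,"wz":0,"grip":-0.8},{"x":0,"y":0,"z":0,"wx":0,"wy":0,"wz":0,"grip":-0.3},{"x":0,"y":0,"z":0,"wx":0,"wy":0,"wz":0,"grip":0.1},{"x":0,"y":0,"z":0,"wx":0,"wy":0,"wz":0,"grip":0.4}]' 40
python3 -m handwheel '[{"x":0,"y":0,"z":0,"wx":0,"wy":0,"wz":0,"grip":1},{"x":0,"y":0,"z":0,"wx":0,"wy":0,"wz":0,"grip":1},{"x":0,"y":0,"z":0,"wx":0,"wy":0,"wz":0,"grip":1},{"x":0,"y":0,"z":0,"wx":0,"wy":0,"wz":0,"grip":1},{"x":0,"y":0,"z":0,"wx":0,"wy":0,"wz":0,"grip":1},{"x":0,"y":0,"z":0,"wx":0,"wy":0,"wz":0,"grip":1},{"x":0,"y":0,"z":0,"wx":0,"wy":0,"wz":0,"grip":1},{"x":0,"y":0,"z":0,"wx":0,"wy":0,"wz":0,"grip":1},{"x":0,"y":0,"z":0,"wx":0,"wy":0,"wz":0,"grip":1},{"x":0,"y":0,"z":0,"wx":0,"wy":0,"wz":0,"grip":1}]' 45
python3 -c "
from h import *
plan([.4326,-.0235,.12])"
```

```text
time: 10.5
tcp_pos: [0.5303, 0.2608, 0.0098]
tool_rot: [2.185, 2.256, 0.003]
wrist_force: [0.4, -0.2, 2.5]
grip_width: 0.547
gripper_force: 41.4
time: 11.5
tcp_pos: [0.5303, 0.2608, 0.0098]
tool_rot: [2.185, 2.256, 0.003]
wrist_force: [0.1, -0.4, 5.6]
grip_width: 0.548
gripper_force: 45.8
t 11.5 tcp [0.5303 0.2608 0.0098] F [ 0.07 -0.44  5.63] w 0.548 gf 45.76710868115697
d [-0.0977 -0.2843  0.1102] total frac xyz [-2.3414 -0.8883 -0.9212] yaw y 1.85 tilt 0.11
```

```bash

python3 -m handwheel '[{"x":0,"y":0,"z":-0.1,"wx":0,"wy":0,"wz":0,"grip":1},{"x":0,"y":0,"z":-0.2,"wx":0,"wy":0,"wz":0,"grip":1},{"x":0,"y":0,"z":-0.3,"wx":0,"wy":0,"wz":0,"grip":1},{"x":0,"y":0,"z":-0.3,"wx":0,"wy":0,"wz":0,"grip":1},{"x":-0.15,"y":-0.05,"z":-0.05,"wx":0,"wy":0,"wz":0,"grip":1},{"x":-0.3,"y":-0.12,"z":0,"wx":0,"wy":0,"wz":0,"grip":1},{"x":-0.3,"y":-0.12,"z":0,"wx":0,"wy":0,"wz":0,"grip":1},{"x":-0.3,"y":-0.12,"z":0,"wx":0,"wy":0,"wz":0,"grip":1},{"x":-0.3,"y":-0.12,"z":0,"wx":0,"wy":0,"wz":0,"grip":1},{"x":-0.3,"y":-0.12,"z":0,"wx":0,"wy":0,"wz":0,"grip":1}]' 45
python3 -m handwheel '[{"x":-0.3,"y":-0.12,"z":0,"wx":0,"wy":0,"wz":0,"grip":1},{"x":-0.3,"y":-0.12,"z":0,"wx":0,"wy":0,"wz":0,"grip":1},{"x":-0.08,"y":0,"z":0,"wx":0,"wy":0,"wz":0,"grip":1},{"x":0,"y":0,"z":0,"wx":0,"wy":0,"wz":-0.022,"grip":1},{"x":0,"y":0,"z":0,"wx":0,"wy":0,"wz":-0.022,"grip":1},{"x":0,"y":0,"z":0,"wx":0,"wy":0,"wz":0,"grip":1},{"x":0,"y":0,"z":0,"wx":0,"wy":0,"wz":0,"grip":1},{"x":0,"y":0,"z":0,"wx":0,"wy":0,"wz":0,"grip":1},{"x":0,"y":0,"z":0,"wx":0,"wy":0,"wz":0,"grip":1},{"x":0,"y":0,"z":0,"wx":0,"wy":0,"wz":0,"grip":1}]' 45
python3 - <<'E'
from h import *
plan([.4326,-.0235,.12])
im,W,f=grab("scene"); np.savez("scene2.npz",im=im,W=W)
im2,W2,f2=grab("top")
cv2.imwrite("pics/s2.png",np.hstack([cv2.resize(im[170:270,280:400],(480,400),interpolation=cv2.INTER_CUBIC),cv2.resize(im2[290:370,330:390],(300,400),interpolation=cv2.INTER_CUBIC)]))
E
```

```text
time: 12.5
tcp_pos: [0.4566, 0.0589, 0.1227]
tool_rot: [-2.185, -2.257, 0.001]
wrist_force: [0.7, 0.7, -0.4]
grip_width: 0.546
gripper_force: 46.4
time: 13.5
tcp_pos: [0.4317, -0.0222, 0.1227]
tool_rot: [-2.024, -2.402, -0.0]
wrist_force: [-1.8, -0.4, 0.2]
grip_width: 0.546
gripper_force: 46.4
t 13.5 tcp [ 0.4317 -0.0222  0.1227] F [-1.8  -0.37  0.22] w 0.546 gf 46.41039706824358
d [ 0.0009 -0.0013 -0.0027] total frac xyz [-0.0118  0.0058  0.0224] yaw y 9.76 tilt 0.01
```

View pics/s2.png

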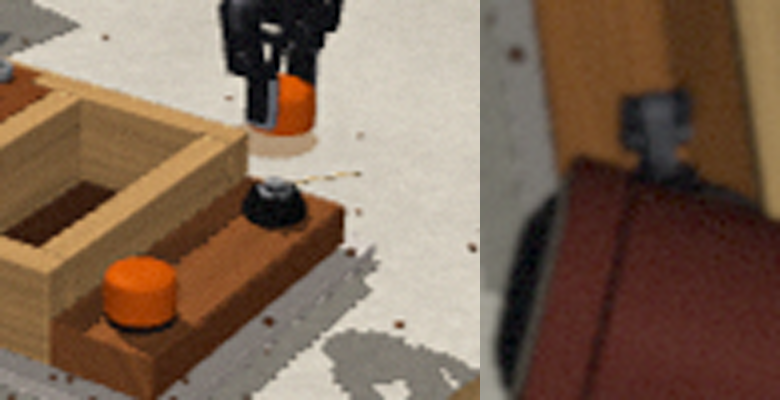

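The cap is held upright over the stud: cap at crop (290,105), stud at (275,200). I'll check the lateral alignment numerically in the scene view, using the neighbouring fixed cap as reference.

```bash
python3 - <<'E'
from h import *
d=np.load("scene2.npz"); im=d["im"]; f=optics.grab_frame("scene"); im=cv2.addWeighted(im,.5,f["image"],.5,0)
hsv=cv2.cvtColor(im,cv2.COLOR_BGR2HSV)
K=np.array([[f["fx"],0,f["cx"]],[0,f["fy"],f["cy"]],[0,0,1.]])
a=np.linspace(0,2*np.pi,361)
def model(x,y,zr):
    P=np.array([[x+.024*np.cos(t),y+.024*np.sin(t),zr+h] for h,rr in((0.001,0),(.024,0)) for t in a])
    p=cv2.projectPoints(P,np.array(f["rvec"],float),np.array(f["tvec"],float),K,None)[0][:,0]; return p
m=(hsv[...,0]>3)&(hsv[...,0]<20)&(hsv[...,1]>205)&(hsv[...,2]>120)
def ext(u0,u1,v0,v1):
    s=np.zeros_like(m); s[v0:v1,u0:u1]=m[v0:v1,u0:u1]
    k,l,st,c=cv2.connectedComponentsWithStats(s.astype(np.uint8)); i=1+np.argmax(st[1:,4]); x,y,w,h=st[i,:4]; return "L %d R %d T %d B %d n %d"%(x,x+w-1,y,y+h-1,st[i,4])
for n,b,q in(("fixed",(300,330,228,258),(.5999,.0054,.053)),("held",(335,365,182,210),(.4317,-.0222,.119))):
    p=model(*q); print(n,ext(*b),"model L %.1f R %.1f T %.1f B %.1f"%(p[:,0].min(),p[:,0].max(),p[:,1].min(),p[:,1].max()))
for dd in((.005,0),(0,.005)):
    p=model(.4317+dd[0],-.0222+dd[1],.119); print(dd,"R %.1f B %.1f"%(p[:,0].max(),p[:,1].max()))
dk=(hsv[...,2]<60); s=np.zeros_like(dk); s[205:232,335:362]=dk[205:232,335:362]
P=np.array([[.4326+r*np.cos(t),-.0235+r*np.sin(t),z] for r,z in((.0235,.047),(.0235,.053)) for t in a]); p=cv2.projectPoints(P,np.array(f["rvec"],float),np.array(f["tvec"],float),K,None)[0][:,0]
ys,xs=np.nonzero(s); print("ring L %d R %d B %d"%(xs.min(),xs.max(),ys.max()),"model L %.1f R %.1f B %.1f"%(p[:,0].min(),p[:,0].max(),p[:,1].max()))
E
```

```text
fixed L 306 R 324 T 234 B 250 n 266 model L 304.1 R 322.9 T 234.1 B 251.3
held L 348 R 358 T 189 B 203 n 116 model L 339.9 R 357.8 T 188.5 B 203.7
(0.005, 0) R 356.6 B 204.3
(0, 0.005) R 359.2 B 204.3
ring L 340 R 356 B 226 model L 338.5 R 355.3 B 227.1
```

```bash

python3 -m handwheel '[{"x":-0.006,"y":0.006,"z":0.08,"wx":0,"wy":0,"wz":0,"grip":1},{"x":0,"y":0,"z":0.1,"wx":0,"wy":0,"wz":0,"grip":1},{"x":0,"y":0,"z":0.1,"wx":0,"wy":0,"wz":0,"grip":1},{"x":0,"y":0,"z":0.06,"wx":0,"wy":0,"wz":0,"grip":1},{"x":0,"y":0,"z":0.04,"wx":0,"wy":0,"wz":0,"grip":1},{"x":0,"y":0,"z":0.03,"wx":0,"wy":0,"wz":0,"grip":1},{"x":0,"y":0,"z":0.02,"wx":0,"wy":0,"wz":0,"grip":1},{"x":0,"y":0,"z":0.01,"wx":0,"wy":0,"wz":0,"grip":1},{"x":0,"y":0,"z":0,"wx":0,"wy":0,"wz":0,"grip":1},{"x":0,"y":0,"z":0,"wx":0,"wy":0,"wz":0,"grip":1}]' 45
python3 -c "
from h import *
plan([.4326,-.0235,.0568])"
```

```text
time: 14.65
tcp_pos: [0.4328, -0.023, 0.0703]
tool_rot: [2.024, 2.402, 0.001]
wrist_force: [-0.1, 0.1, -0.3]
grip_width: 0.551
gripper_force: 46.4
t 14.65 tcp [ 0.4328 -0.023   0.0703] F [-0.08  0.14 -0.31] w 0.551 gf 46.416087842849265
d [-0.0002 -0.0005 -0.0135] total frac xyz [-0.0036 -0.0022  0.1124] yaw y 9.77 tilt 0.04
```

```bash

python3 -m handwheel '[{"x":0,"y":0,"z":0.01,"wx":0,"wy":0,"wz":0,"grip":1},{"x":0,"y":0,"z":0.01,"wx":0,"wy":0,"wz":0,"grip":1},{"x":0,"y":0,"z":0.01,"wx":0,"wy":0,"wz":0,"grip":1},{"x":0,"y":0,"z":0.005,"wx":0,"wy":0,"wz":0,"grip":1},{"x":0,"y":0,"z":0.005,"wx":0,"wy":0,"wz":0,"grip":1},{"x":0,"y":0,"z":0.005,"wx":0,"wy":0,"wz":0,"grip":1},{"x":0,"y":0,"z":0,"wx":0,"wy":0,"wz":0,"grip":1},{"x":0,"y":0,"z":0,"wx":0,"wy":0,"wz":0,"grip":1},{"x":0,"y":0,"z":0,"wx":0,"wy":0,"wz":0,"grip":1},{"x":0,"y":0,"z":0,"wx":0,"wy":0,"wz":0,"grip":1}]' 50
python3 -m handwheel '[{"x":0,"y":0,"z":0.01,"wx":0,"wy":0,"wz":0,"grip":1},{"x":0,"y":0,"z":0.01,"wx":0,"wy":0,"wz":0,"grip":1},{"x":0,"y":0,"z":0,"wx":0,"wy":0,"wz":0,"grip":1},{"x":0,"y":0,"z":0,"wx":0,"wy":0,"wz":0,"grip":1},{"x":0,"y":0,"z":0,"wx":0,"wy":0,"wz":0,"grip":1},{"x":0,"y":0,"z":0,"wx":0,"wy":0,"wz":0,"grip":1},{"x":0,"y":0,"z":0,"wx":0,"wy":0,"wz":0,"grip":1},{"x":0,"y":0,"z":0,"wx":0,"wy":0,"wz":0,"grip":1},{"x":0,"y":0,"z":0,"wx":0,"wy":0,"wz":0,"grip":1},{"x":0,"y":0,"z":0,"wx":0,"wy":0,"wz":0,"grip":1}]' 50
```

```text
time: 15.65
tcp_pos: [0.4329, -0.0233, 0.0652]
tool_rot: [2.024, 2.402, -0.0]
wrist_force: [-2.4, -0.9, 4.3]
grip_width: 0.544
gripper_force: 53.2
time: 16.65
tcp_pos: [0.4333, -0.0234, 0.0634]
tool_rot: [2.023, 2.401, 0.0]
wrist_force: [-2.3, -0.7, 7.6]
grip_width: 0.54
gripper_force: 53.3
```

Contact came at the expected height. The sideways force of -2.4 N in x says to shift about 0.7 mm towards -x while pressing on.

```bash

python3 -m handwheel '[{"x":-0.002,"y":-0.006,"z":0,"wx":0,"wy":0,"wz":0,"grip":1},{"x":0,"y":0,"z":0.005,"wx":0,"wy":0,"wz":0,"grip":1},{"x":0,"y":0,"z":0.005,"wx":0,"wy":0,"wz":0,"grip":1},{"x":0,"y":0,"z":0.005,"wx":0,"wy":0,"wz":0,"grip":1},{"x":0,"y":0,"z":0,"wx":0,"wy":0,"wz":0,"grip":1},{"x":0,"y":0,"z":0,"wx":0,"wy":0,"wz":0,"grip":1},{"x":0,"y":0,"z":0,"wx":0,"wy":0,"wz":0,"grip":1},{"x":0,"y":0,"z":0,"wx":0,"wy":0,"wz":0,"grip":1},{"x":0,"y":0,"z":0,"wx":0,"wy":0,"wz":0,"grip":1},{"x":0,"y":0,"z":0,"wx":0,"wy":0,"wz":0,"grip":1}]' 50
python3 -m handwheel '[{"x":0,"y":0,"z":0.005,"wx":0,"wy":0,"wz":0,"grip":1},{"x":0,"y":0,"z":0.005,"wx":0,"wy":0,"wz":0,"grip":1},{"x":0,"y":0,"z":0.005,"wx":0,"wy":0,"wz":0,"grip":1},{"x":0,"y":0,"z":0.005,"wx":0,"wy":0,"wz":0,"grip":1},{"x":0,"y":0,"z":0,"wx":0,"wy":0,"wz":0,"grip":1},{"x":0,"y":0,"z":0,"wx":0,"wy":0,"wz":0,"grip":1},{"x":0,"y":0,"z":0,"wx":0,"wy":0,"wz":0,"grip":1},{"x":0,"y":0,"z":0,"wx":0,"wy":0,"wz":0,"grip":1},{"x":0,"y":0,"z":0,"wx":0,"wy":0,"wz":0,"grip":1},{"x":0,"y":0,"z":0,"wx":0,"wy":0,"wz":0,"grip":1}]' 50
```

```text
time: 17.65
tcp_pos: [0.4312, -0.0232, 0.0594]
tool_rot: [-2.024, -2.402, 0.001]
wrist_force: [2.3, -1.8, -7.1]
grip_width: 0.547
gripper_force: 52.5
time: 18.65
tcp_pos: [0.4319, -0.0233, 0.058]
tool_rot: [2.024, 2.402, 0.0]
wrist_force: [1.0, -0.6, -2.7]
grip_width: 0.545
gripper_force: 52.9
```

It clicked: the push dropped away and the tongues now pull the cap down. I'll press on to the ring.

```bash

python3 -m handwheel '[{"x":0,"y":0.004,"z":0.005,"wx":0,"wy":0,"wz":0,"grip":1},{"x":0,"y":0,"z":0.005,"wx":0,"wy":0,"wz":0,"grip":1},{"x":0,"y":0,"z":0.005,"wx":0,"wy":0,"wz":0,"grip":1},{"x":0,"y":0,"z":0.005,"wx":0,"wy":0,"wz":0,"grip":1},{"x":0,"y":0,"z":0,"wx":0,"wy":0,"wz":0,"grip":1},{"x":0,"y":0,"z":0,"wx":0,"wy":0,"wz":0,"grip":1},{"x":0,"y":0,"z":0,"wx":0,"wy":0,"wz":0,"grip":1},{"x":0,"y":0,"z":0,"wx":0,"wy":0,"wz":0,"grip":1},{"x":0,"y":0,"z":0,"wx":0,"wy":0,"wz":0,"grip":1},{"x":0,"y":0,"z":0,"wx":0,"wy":0,"wz":0,"grip":1}]' 50
```

```text
time: 19.65
tcp_pos: [0.4323, -0.0232, 0.0568]
tool_rot: [-2.023, -2.402, 0.001]
wrist_force: [-5.3, 0.5, 7.6]
grip_width: 0.546
gripper_force: 54.1
```

```bash

python3 -m handwheel '[{"x":0,"y":-0.003,"z":0.005,"wx":0,"wy":0,"wz":0,"grip":1},{"x":0,"y":0,"z":0.005,"wx":0,"wy":0,"wz":0,"grip":1},{"x":0,"y":0,"z":0.005,"wx":0,"wy":0,"wz":0,"grip":1},{"x":0,"y":0,"z":0,"wx":0,"wy":0,"wz":0,"grip":1},{"x":0,"y":0,"z":0,"wx":0,"wy":0,"wz":0,"grip":1},{"x":0,"y":0,"z":0,"wx":0,"wy":0,"wz":0,"grip":1},{"x":0,"y":0,"z":0,"wx":0,"wy":0,"wz":0,"grip":1},{"x":0,"y":0,"z":0,"wx":0,"wy":0,"wz":0,"grip":1},{"x":0,"y":0,"z":0,"wx":0,"wy":0,"wz":0,"grip":1},{"x":0,"y":0,"z":0,"wx":0,"wy":0,"wz":0,"grip":1}]' 50
python3 - <<'E'
from h import *
plan([.4326,-.0235,.0568])
im,W,f=grab("scene")
cv2.imwrite("pics/s3.png",cv2.resize(im[170:320,280:480],(800,600),interpolation=cv2.INTER_CUBIC))
im,W,f=grab("top"); z=W[...,2]
l=(abs(W[...,0]-.34)<.06)&(abs(W[...,1]-.22)<.02); print("lid z",np.nanpercentile(z[l],[10,50,90]).round(4))
b=(abs(W[...,0]-.341)<.13)&(abs(W[...,1]-.295)<.13)&(z>.01)&(z<.02);r=cv2.minAreaRect((W[b][:,:2]*1000).astype(np.float32)); print(r)
E
```

```text
time: 20.65
tcp_pos: [0.4323, -0.0232, 0.0567]
tool_rot: [-2.023, -2.402, 0.001]
wrist_force: [-10.8, 1.2, 18.6]
grip_width: 0.544
gripper_force: 55.2
t 20.65 tcp [ 0.4323 -0.0232  0.0567] F [-10.84   1.21  18.63] w 0.544 gf 55.247243316807726
d [ 0.0003 -0.0003  0.0001] total frac xyz [-0.0027  0.0019 -0.0006] yaw y 9.78 tilt 0.1
lid z [0.0109 0.0141 0.0172]
((367.2108459472656, 296.33905029296875), (209.86135864257812, 199.97503662109375), 1.0174840688705444)
```

View pics/s3.png

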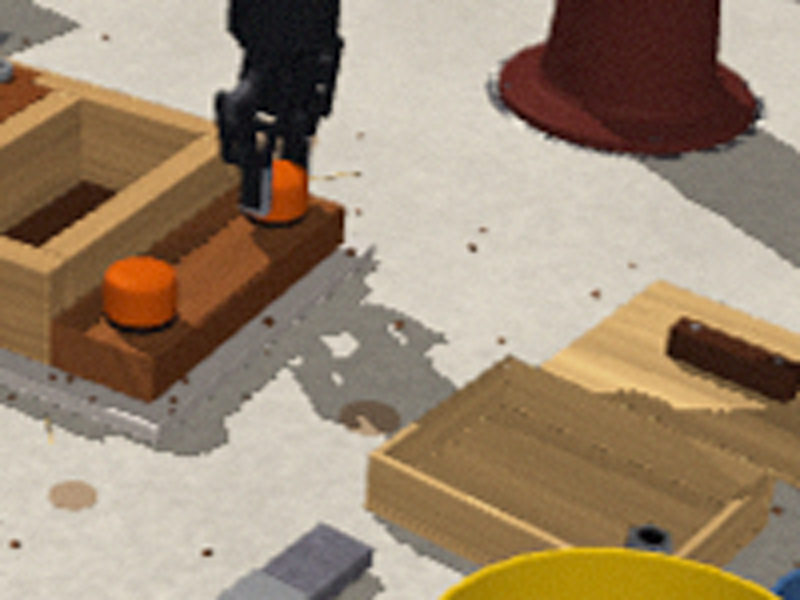

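The cap sits on the black ring like its neighbour, the lid is flat and the push is 18.6 N. I'll ease the sideways load slightly, then hand in.

```bash

python3 -m handwheel '[{"x":0,"y":-0.004,"z":0,"wx":0,"wy":0,"wz":0,"grip":1},{"x":0,"y":0,"z":0,"wx":0,"wy":0,"wz":0,"grip":1},{"x":0,"y":0,"z":0,"wx":0,"wy":0,"wz":0,"grip":1},{"x":0,"y":0,"z":0,"wx":0,"wy":0,"wz":0,"grip":1},{"x":0,"y":0,"z":0,"wx":0,"wy":0,"wz":0,"grip":1},{"x":0,"y":0,"z":0,"wx":0,"wy":0,"wz":0,"grip":1},{"x":0,"y":0,"z":0,"wx":0,"wy":0,"wz":0,"grip":1},{"x":0,"y":0,"z":0,"wx":0,"wy":0,"wz":0,"grip":1},{"x":0,"y":0,"z":0,"wx":0,"wy":0,"wz":0,"grip":1},{"x":0,"y":0,"z":0,"wx":0,"wy":0,"wz":0,"grip":1}]' 50
```

```text
time: 21.75
tcp_pos: [0.4323, -0.0232, 0.0568]
tool_rot: [-2.024, -2.402, -0.001]
wrist_force: [-8.7, 1.3, 16.8]
grip_width: 0.542
gripper_force: 55.0
```

```bash
python3 -c "
from rig import job_done
print(job_done())"
```

```text
the job is handed in; nothing more can be done
None
```

The job is handed in, with no verdict returned: the cap clicked over the stud and sits on its base ring, the arm was still pressing with about 17 N at hand-in, and the lid lies flat on the table clear of the box.

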